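# Sift the briquettes at the roaster

### The job

Take the loaded grading tray by its handle and tilt it, mesh end down, over the steel pan so that the four broken bits drop through its mesh into the pan while the two whole briquettes stay on the tray; then tip those two out of the tray's open end into the white crate and set the empty tray back flat on the middle of the round mat, right way up. Put the stray whole briquette from the counter into the crate as well. Pick up only the tray and the stray briquette (never touch the pieces from the tray with the gripper's fingers), and leave everything else on the counter where it stands.

Things in the scene. Friction and masses are not known exactly. Their poses are not given: they have to be found in the camera images.
- tray: loose polished-steel grading tray, 0.32 kg, 248 mm long (its x), 134 mm wide (its y). Origin: centre of its underside, z up. Side walls 42 mm high, 4 mm thick. Half at -x: solid floor, top 6 mm up; half at +x: open mesh. It starts loaded on the mat, at any yaw. Pieces slide on it when tilted beyond 13 to 20 degrees
- tray_grip (a point): centre of the tray's wooden handle bar, 118 mm above the tray's underside, over its middle; the bar is 14 mm thick (along the tray's x), 30 mm high (z), and runs across the tray, free for 125 mm along its y, on legs at the sides (142 mm over them)
- tray_slots (a point): centre of the tray's mesh half, x = +60 mm, 3 mm up: 6 mm bars, nothing below. Three lanes 38 mm wide along x; in each, from the solid floor on, one 66 mm long hole (x = -11 to 55), then two of about 29 mm. The end at x = +124 mm is shut by a wall 55 mm high
- tray_spout (a point): middle of the tray's open end, x = -124 mm, 6 mm above the underside: the edge of the solid floor, with no lip or wall
- mat: round black rubber mat, 260 mm wide, 4 mm thick, fixed on the counter; origin at the centre of its underside. The tray starts on it and goes back on it
- pan: fixed steel catch pan, open on top, 200 mm (its x) by 170 mm (its y), 55 mm high, walls and floor 4 mm; origin at the centre of its underside
- pan_in (a point): centre of the pan's inner floor, 4 mm up
- crate: fixed white plastic crate, open on top, 180 mm (its x) by 220 mm (its y), 65 mm high, walls and floor 5 mm; origin at the centre of its underside
- crate_in (a point): centre of the crate's inner floor, 5 mm up
- brick_a: whole brown pressed-chaff briquette, 66 (its x) by 54 (y) by 48 mm (z), 0.1 kg, lying on the solid half of the tray; origin at the centre of its underside. Too large for the mesh
- brick_b: the same, the second whole briquette on the tray
- brick_c: the same, a stray whole briquette lying flat on the counter among the bystanders; origin at the centre of its underside
- bit_a: broken bit of briquette, 28 by 25 by 23 mm, 12 g, on the solid half of the tray; small enough for the mesh; origin at the centre of its underside
- bit_b: broken bit of briquette, 26 by 25 by 22 mm, 12 g, on the solid half of the tray; small enough for the mesh; origin at the centre of its underside
- bit_c: broken bit of briquette, 27 by 24 by 24 mm, 12 g, on the solid half of the tray; small enough for the mesh; origin at the centre of its underside
- bit_d: broken bit of briquette, 26 by 24 by 21 mm, 12 g, on the solid half of the tray; small enough for the mesh; origin at the centre of its underside
- cup: bystander, to be left alone: white ceramic cup, 68 mm wide, 60 mm tall; origin at the centre of its underside
- tamper: bystander, to be left alone: dark steel tamper, 58 mm wide, 84 mm tall; origin at the centre of its underside
- tin: bystander, to be left alone: small plain aluminium can, 66 mm wide, 82 mm tall; origin at the centre of its underside
- jar: bystander, to be left alone: amber glass jar, 84 mm wide, 130 mm tall; origin at the centre of its underside
- pitcher: bystander, to be left alone: steel milk mug, 80 mm wide, 100 mm tall, with a handle; origin at the centre of its underside
Things that resemble listed ones, but are neither listed nor needed, are in the scene too. Leave any pink look-alike of the brick_a alone. What is shaped like the brick_c but purple is not meant.

How it is judged:
On the way, in this order (a step that is already met when the one before it is completed fails the run):
1. all four broken bits are in the pan and the two whole briquettes are still on the tray (x of bit_a in the frame of pan_in between -0.1 and 0.1 m and y of bit_a in the frame of pan_in between -0.085 and 0.085 m and z of bit_a in the frame of pan_in between -0.01 and 0.05 m and x of bit_b in the frame of pan_in between -0.1 and 0.1 m and y of bit_b in the frame of pan_in between -0.085 and 0.085 m and z of bit_b in the frame of pan_in between -0.01 and 0.05 m and x of bit_c in the frame of pan_in between -0.1 and 0.1 m and y of bit_c in the frame of pan_in between -0.085 and 0.085 m and z of bit_c in the frame of pan_in between -0.01 and 0.05 m and x of bit_d in the frame of pan_in between -0.1 and 0.1 m and y of bit_d in the frame of pan_in between -0.085 and 0.085 m and z of bit_d in the frame of pan_in between -0.01 and 0.05 m and x of brick_a in the frame of tray between -0.14 and 0.14 m and y of brick_a in the frame of tray between -0.09 and 0.09 m and z of brick_a in the frame of tray between -0.02 and 0.1 m and x of brick_b in the frame of tray between -0.14 and 0.14 m and y of brick_b in the frame of tray between -0.09 and 0.09 m and z of brick_b in the frame of tray between -0.02 and 0.1 m), for 0.2 s.
2. the two whole briquettes from the tray are in the crate, the bits still in the pan (x of bit_a in the frame of pan_in between -0.1 and 0.1 m and y of bit_a in the frame of pan_in between -0.085 and 0.085 m and z of bit_a in the frame of pan_in between -0.01 and 0.05 m and x of bit_b in the frame of pan_in between -0.1 and 0.1 m and y of bit_b in the frame of pan_in between -0.085 and 0.085 m and z of bit_b in the frame of pan_in between -0.01 and 0.05 m and x of bit_c in the frame of pan_in between -0.1 and 0.1 m and y of bit_c in the frame of pan_in between -0.085 and 0.085 m and z of bit_c in the frame of pan_in between -0.01 and 0.05 m and x of bit_d in the frame of pan_in between -0.1 and 0.1 m and y of bit_d in the frame of pan_in between -0.085 and 0.085 m and z of bit_d in the frame of pan_in between -0.01 and 0.05 m and x of brick_a in the frame of crate_in between -0.09 and 0.09 m and y of brick_a in the frame of crate_in between -0.11 and 0.11 m and z of brick_a in the frame of crate_in between -0.01 and 0.1 m and x of brick_b in the frame of crate_in between -0.09 and 0.09 m and y of brick_b in the frame of crate_in between -0.11 and 0.11 m and z of brick_b in the frame of crate_in between -0.01 and 0.1 m), for 0.2 s.
At the end, for the whole second after the job is handed in: The four bits lie in the pan; all three whole briquettes lie in the crate; the tray stands right way up, flat (within 3 degrees) on the mat, its centre within 50 mm of the mat's; all at rest (all of step 2 and x of brick_c in the frame of crate_in between -0.09 and 0.09 m and y of brick_c in the frame of crate_in between -0.11 and 0.11 m and z of brick_c in the frame of crate_in between -0.01 and 0.1 m and horizontal distance between tray and mat below 0.05 m and angle between tray's own z axis and vertical below 0.06 rad and height (world z) of tray below 0.012 m and linear speed of each of tray, brick_a, brick_b, brick_c, bit_a, bit_b, bit_c, bit_d below 0.03 m/s); the robot touches nothing.
It fails at once if a bystander is moved by more than 30 mm (distance of any of cup, tamper, tin, jar, pitcher from where it was at the start of the episode above 0.03 m).
It fails at once if a standing bystander is tipped over (angle between any of cup, tamper, tin, jar, pitcher's own z axis and vertical above 0.5 rad).
It fails at once if the fingers touch a piece that was on the tray (contact force between the fingers and brick_a above 0.5 N or contact force between the fingers and brick_b above 0.5 N or contact force between the fingers and bit_a above 0.5 N or contact force between the fingers and bit_b above 0.5 N or contact force between the fingers and bit_c above 0.5 N or contact force between the fingers and bit_d above 0.5 N).
It also fails if it takes over 72 s, if anything falls off the work surface, if the arm or the gripper's body presses on something with over 40 N, if the wrist force passes 120 N, or if a joint passes its speed limit or range.

### The arm

A 6-joint arm with a two-finger parallel gripper is mounted at the origin on the work surface. World frame = base frame: x ahead of the robot, y to its left, z up, the work surface at z = 0. Lengths are in m, angles in rad, forces in N, time in s.
With the tool pointing down it reaches from about 0.35 to 0.775 m from the base axis. Payload 5.5 kg.
Tool frame: the origin (TCP) lies at the very end of the fingers, on their centre line; the grasp point (between the pads) lies 19 mm behind it; z points along the fingers, y is the line along which they close (so a half turn about z gives the same grasp; the last joint's range is limited). The gripper opens to 85 mm and grips with 20 to 120 N. Pads are 22 mm wide; open, the fingers measure 114 mm over their backs; the gripper's body (76 mm by 85 mm) begins 54 mm behind the grasp point. The pads swing forward as they close: fully open they stand 13 mm farther back than shut.
Start: joints at [-1.344, 0.313, 0.046, 1.304, 0, 1.431], TCP at [0.206, -0.537, 0.209] pointing down, gripper open.
Joint ranges: [-2.76, 2.76], [-0.86, 1.69], [-1.03, 1.26], [-2.2, 2.34], [-1.47, 1.5], [-3.14, 3.14]. Speed limits (rad/s): [2.57, 2.57, 3.14, 3.14, 3.14, 3.14].

### API

Orientations are given as a unit quaternion [w, x, y, z].
In Python, from workcell import env, cams, ticket, spotter gives the robot as it stands.
- The arm moves only by the tool jog_arm, never from a script. Its argument "increments" is a list that holds one entry, the list of rows, each a list of 7 numbers: the shift along the tool's x, y, z in units of 0.25 m (1.0 is 0.25 m), then the turn, a rotation vector about the tool's x, y, z in units of 180 degrees (1.0 is 180 degrees), then the closure in counts, from 0 (fully open) to 255 (shut). A call has 1 to 20 rows; each row shifts and turns the commanded pose from where the row before left it, along the tool's axes as they then stand; what a row does not reach is not made up. A row lasts 1/10 s, in which the tool goes at most 50 mm and 8.59 degrees, less where a joint would pass 70% of its speed; a pose out of reach is approached as far as the arm can. A call with a number of a shift or a turn outside -1 to 1 is refused whole. A call with a gripper value outside its range is refused whole. The fingers move at their own pace and stop on an object; "force" is the grip in N (left out, the last holds). Time passes only in rows, so rows that do not move let the fingers close. It gives the time, the measured TCP pose, the force, the opening and the grip force at its end, in the units of the state.
- env.get_state(): the state, without advancing time (a new reading comes with each control period).
- cams.read_camera(name): name is "side" or "top" or "wrist"; returns a dict with "pixels" (384x512x3 uint8, red, green, blue), "fx", "fy", "cx", "cy" (pixels), "k1" (the pictures are not rectified: a ray, as slopes to the right and down, at radius r is drawn at 1 + k1 r^2 times it, then the intrinsics apply), "xyz" and "attitude" of the camera in the world; the wrist camera has in their place "mount" (4x4, takes a point from camera to tool coordinates, whose origin is the TCP and whose axes are the flange's). Camera axes: x right, y down, z forward; pixel columns grow to the right and rows downward; lengths in m; the calibration is good to about 2 mm. A picture is of the moment at which its call begins: read the wrist's pose just before it. There is no depth.
- ticket.hand_in(): hands the job in; it is judged then, once.
Trained networks look in the newest picture that a camera, given by its name, has taken for a name from the list of things; names that differ only in an ending like _2 or _b are one class to them, and where a whole thing is asked for, a point or a joint stands for the part that bears it (a point fixed in the world has none). Each returns a list of dicts, best first, with "conf" (0 to 1); they miss things now and then, are a little off and sometimes report something else, mostly with a low value. They report only what shows in the picture. A call takes as long as a camera call. They do not tell look-alikes from the thing itself.
- spotter.find_in(target, camera): "uv" ([column, row] in pixels, amid what is visible of it).
- spotter.cut_out(target, camera): "region" (384x512 bool, what is visible of it) and "uv" ([column, row] in pixels, amid what is visible of it).
- spotter.landmark_of(target, camera): "uv" ([column, row] in pixels: a listed point, or the origin of a listed thing).
The state is a dict: "clock": time; "joint_pos": joint angles; "qvel": joint speeds; "tau": joint torques, N m; "tcp_pos": TCP position; "orientation": TCP orientation; "wrist_force": force on the tool from outside, world axes, zero at the start; "ft_torque": the same for the moment, N m; "finger_gap": finger opening in m; "grip_force": force on a finger pad.
Only numpy, scipy, OpenCV 4.12 (cv2) and the standard library are available. Lean on these libraries where they do the work, as an engineer would, in place of code of your own. Each camera call takes 0.05 s, during which the arm holds its last target. There are 200 camera calls.

## Working session

There is one attempt and no reset: what is moved stays moved. The work goes in short steps, Python scripts to look and compute and a tool call to move; the robot and the scene stay as the last step left them, time stands still between calls to the robot, and variables do not carry over. Pictures are saved under pics/ and viewed, at most 10 in all, crops included, and the job is handed in when it is done.

Besides the shell and the picture viewer there is one more tool, called as name(argument=value, ...) on one line, values as JSON. jog_arm: Moves the arm, as the interface text tells. Shifts and turns lie within -1 to 1; 1 stands for 0.25 m of shift or 180 degrees of turn. Its arguments: {"type":"object","properties":{"increments":{"type":"array"},"force":{"type":"number"}},"required":["increments"]}

```bash
mkdir -p pics; ls
cat > h.py <<'E'
import numpy as np, cv2
from scipy.spatial.transform import Rotation as R
from workcell import env, cams, ticket, spotter
def q2R(q): return R.from_quat([q[1],q[2],q[3],q[0]])
def pose(c,st=None):
    if 'mount' in c and c['mount'] is not None:
        T=np.eye(4);T[:3,:3]=q2R(st['orientation']).as_matrix();T[:3,3]=st['tcp_pos']
        T=T@np.array(c['mount']);return T[:3,:3],T[:3,3]
    a=np.array(c['attitude'])
    return (a if a.shape==(3,3) else q2R(a).as_matrix()),np.array(c['xyz'])
def ray(c,uv,st=None):
    d=((uv[0]-c['cx'])/c['fx'],(uv[1]-c['cy'])/c['fy'])
    rd=np.hypot(*d);r=rd
    for _ in range(20): r=rd/(1+c['k1']*r*r)
    s=r/rd if rd>0 else 1
    M,o=pose(c,st);return o,M@np.array([d[0]*s,d[1]*s,1])
def atz(c,uv,z,st=None):
    o,v=ray(c,uv,st);return o+v*(z-o[2])/v[2]
def proj(c,p,st=None):
    M,o=pose(c,st);q=M.T@(np.array(p)-o);a=q[:2]/q[2];a=a*(1+c['k1']*(a@a))
    return np.array([a[0]*c['fx']+c['cx'],a[1]*c['fy']+c['cy']])
def save(c,n,crop=None,s=1):
    im=c['pixels'][...,::-1]
    if crop: im=im[crop[1]:crop[3],crop[0]:crop[2]]
    cv2.imwrite('pics/'+n,cv2.resize(im,None,fx=s,fy=s,interpolation=cv2.INTER_CUBIC))
E
python3 - <<'E'
from h import *
np.set_printoptions(precision=3,suppress=True)
s=env.get_state();print(s)
for n in('top','side'):
    c=cams.read_camera(n);print(n,{k:v for k,v in c.items() if k!='pixels'});save(c,n+'0.png',None,1.5)
    for t,z in (('tray',0.004),('tray_grip',.122),('tray_slots',.007),('tray_spout',.01),('mat',0),('pan',0),('pan_in',.004),('crate',0),('crate_in',.005),('brick_c',0),('bit_a',.01),('cup',0),('tamper',0),('tin',0),('jar',0),('pitcher',0)):
        for d in spotter.landmark_of(t,n)[:5]: print(t,np.round(d['uv']),round(d['conf'],2),atz(c,d['uv'],z))
E
```

```text
pics
{'clock': 0.0, 'joint_pos': array([-1.344,  0.314,  0.045,  1.304, -0.   ,  1.431]), 'qvel': array([-0.001,  0.003, -0.001, -0.   ,  0.   ,  0.001]), 'tau': array([  0.   , -48.063,  29.853,   0.02 ,  -0.   ,   0.   ]), 'tcp_pos': array([ 0.206, -0.536,  0.208]), 'orientation': array([-0.001,  0.983,  0.182, -0.   ]), 'wrist_force': array([-0.402,  0.485, -0.617]), 'ft_torque': array([-0.046,  0.03 , -0.014]), 'grip_force': 0.0, 'finger_gap': 0.08525619966320418}
top {'fx': 408.5513062944854, 'fy': 408.5513062944854, 'cx': 262.77427690636875, 'cy': 191.7486982519621, 'k1': 0.02058003225931871, 'xyz': array([0.4  , 0.011, 1.417]), 'attitude': array([-0.018,  0.712, -0.702,  0.027])}
tray [149. 211.] 0.94 [0.42  0.383 0.004]
tray_grip [143. 204.] 0.87 [0.441 0.371 0.122]
tray_slots [142. 194.] 0.77 [0.479 0.408 0.007]
mat [149. 212.] 0.71 [0.418 0.385 0.   ]
mat [151. 207.] 0.68 [0.434 0.379 0.   ]
pan [372. 205.] 0.81 [ 0.453 -0.389  0.   ]
pan [170. 231.] 0.69 [0.352 0.31  0.   ]
pan [142. 205.] 0.4 [0.439 0.409 0.   ]
pan_in [373. 208.] 0.75 [ 0.443 -0.391  0.004]
pan_in [172. 
[... 2043 characters left out ...]
_c [344. 294.] 0.81 [0.211 0.266 0.   ]
brick_c [348. 340.] 0.72 [0.207 0.387 0.   ]
brick_c [270. 307.] 0.7 [0.408 0.324 0.   ]
brick_c [297. 320.] 0.69 [0.335 0.349 0.   ]
bit_a [276. 321.] 0.65 [0.39  0.362 0.01 ]
bit_a [288. 302.] 0.59 [0.361 0.31  0.01 ]
bit_a [281. 340.] 0.48 [0.375 0.407 0.01 ]
bit_a [286. 295.] 0.41 [0.367 0.29  0.01 ]
tamper [229. 151.] 0.77 [ 0.601 -0.232  0.   ]
tin [199. 268.] 0.84 [0.615 0.234 0.   ]
jar [156. 244.] 0.85 [0.756 0.173 0.   ]
jar [272. 124.] 0.46 [ 0.458 -0.399  0.   ]
jar [274. 251.] 0.23 [0.41  0.156 0.   ]
pitcher [184. 161.] 0.97 [ 0.754 -0.166  0.   ]
pitcher [216. 198.] 0.33 [ 0.612 -0.017 -0.   ]
pitcher [285. 295.] 0.27 [0.37  0.286 0.   ]
```

View pics/top0.png

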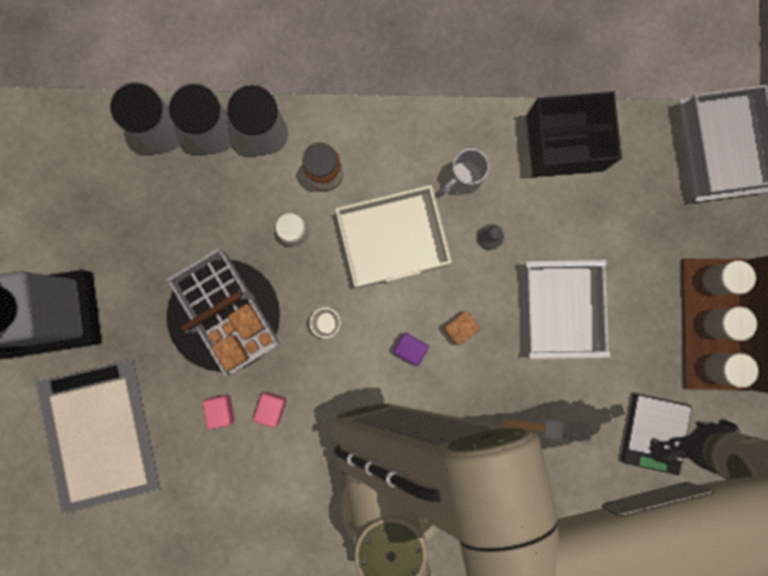

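View pics/side0.png

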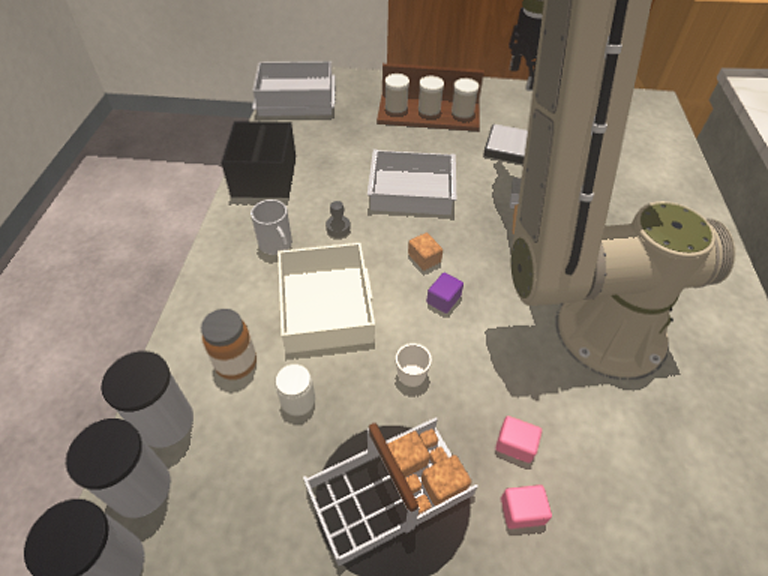

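Top view: the loaded tray is on the mat at about (149,211) in raw pixels, mesh end toward upper left. The steel pan is at (373,208) and the white crate at (262,158). A second pan-like tray at upper right is out of reach.

Candidates for brick_c are brown (308,218), purple (273,233) and two pinks (145,274) and (180,273). Brown fits the description. I'll confirm it in a crop while refining the poses.

```bash
cat >> h.py <<'E'
np.set_printoptions(precision=3,suppress=True)
def go(tp,ax=None,st=None):
    "tool-frame shift (units) to world point tp; turn (units about tool z) to bring tool x to yaw ax (deg), tool down"
    st=st or env.get_state();Q=q2R(st['orientation']);d=np.array(tp)-st['tcp_pos']
    print('at',st['tcp_pos'],'toolx yaw',np.degrees(np.arctan2(*Q.as_matrix()[[1,0],0])),'toolz',Q.as_matrix()[:,2],'shift units',Q.inv().apply(d)/.25)
    if ax is not None:
        T=R.from_euler('z',ax,degrees=True)*R.from_euler('x',180,degrees=True)
        print('turn units',(Q.inv()*T).as_rotvec()/np.pi,'shift in turned frame',T.inv().apply(d)/.25)
E
python3 - <<'E'
from h import *
c=cams.read_camera('top')
for t,z,uv0 in(('crate',.065,(262,158)),('pan',.055,(377,205)),('mat',.004,None),('tray',.046,(149,209)),('brick_c',.048,(308,218)),('cup',.06,None)):
    for d in spotter.cut_out(t,'top')[:3]:
        m=d['region'].astype(np.uint8);cn=np.vstack(cv2.findContours(m,0,1)[0])[:,0]
        P=np.array([atz(c,p,z)[:2] for p in cn],np.float32);r=cv2.minAreaRect(P)
        print(t,round(d['conf'],2),np.round(d['uv']),'ctr',np.array(r[0]),np.array(r[1]),round(r[2],1))
save(c,'brick.png',(250,180,350,260),5)
go((.42,-.3,.26),120)
E
```

```text
crate 0.68 [328. 157.] ctr [ 0.606 -0.217] [0.05  0.057] 45.7
pan 0.85 [374. 203.] ctr [ 0.449 -0.388] [0.217 0.189] 1.4
mat 0.58 [140. 201.] ctr [0.422 0.383] [0.245 0.256] 29.2
mat 0.54 [330. 154.] ctr [ 0.615 -0.226] [0.053 0.056] 0.9
tray 0.7 [147. 204.] ctr [0.426 0.382] [0.256 0.17 ] 33.7
tray 0.4 [194. 153.] ctr [0.618 0.227] [0.074 0.064] 46.4
brick_c 0.91 [152. 234.] ctr [0.344 0.355] [0.067 0.057] 31.8
brick_c 0.89 [271. 234.] ctr [ 0.356 -0.043] [0.063 0.054] 64.1
brick_c 0.85 [163. 213.] ctr [0.409 0.322] [0.074 0.062] 35.0
cup 0.73 [215. 214.] ctr [0.41  0.148] [0.063 0.065] 45.9
cup 0.2 [304. 219.] ctr [ 0.403 -0.154] [0.055 0.067] 38.4
at [ 0.206 -0.537  0.209] toolx yaw 21.016867289662894 toolz [ 0. -0. -1.] shift units [ 1.138 -0.577 -0.206]
turn units [ 0.    0.   -0.55] shift in turned frame [ 0.393  1.214 -0.206]
```

View pics/brick.png

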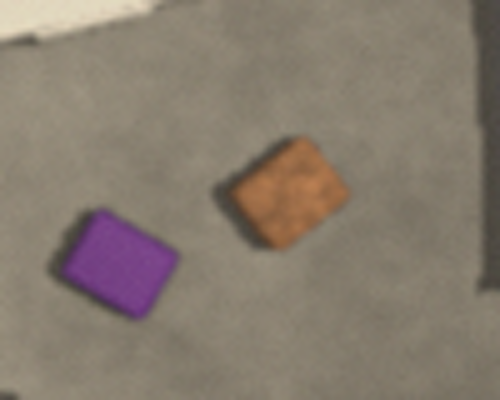

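Brown brick_c is confirmed at raw (308,218), with the purple look-alike left of it at (273,233). I'll head to the tray.

jog_arm(increments=[[[0.142,-0.072,-0.026,0,0,0,0],[0.142,-0.072,-0.026,0,0,0,0],[0.142,-0.072,-0.026,0,0,0,0],[0.142,-0.072,-0.026,0,0,0,0],[0.142,-0.072,-0.026,0,0,0,0],[0.142,-0.072,-0.026,0,0,0,0],[0.142,-0.072,-0.026,0,0,0,0],[0.142,-0.072,-0.026,0,0,0,0],[0,0,0,0,0,-0.046,0],[0,0,0,0,0,-0.046,0],[0,0,0,0,0,-0.046,0],[0,0,0,0,0,-0.046,0],[0,0,0,0,0,-0.046,0],[0,0,0,0,0,-0.046,0],[0,0,0,0,0,-0.046,0],[0,0,0,0,0,-0.046,0],[0,0,0,0,0,-0.046,0],[0,0,0,0,0,-0.046,0],[0,0,0,0,0,-0.046,0],[0,0,0,0,0,-0.046,0]]])

```text
clock: 4.05
tcp_pos: [0.4197, -0.3005, 0.2606]
orientation: [0.0, 0.495, 0.869, -0.0]
wrist_force: [0.1, 0.1, -0.5]
finger_gap: 0.0856
grip_force: 0.0
```

Run:
```python
from h import *
go((.425,.382,.26),120)
c=cams.read_camera('top')
im=c['pixels'].astype(int)
# crate: bright cream colour blob near (262,158)
m=((im.min(2)>150)&(im[...,0]-im[...,2]>8)).astype(np.uint8)
n,l,s,ct=cv2.connectedComponentsWithStats(m)
for i in range(1,n):
    if s[i,4]>800 and 200<ct[i,0]<320:
        cn=np.vstack(cv2.findContours((l==i).astype(np.uint8),0,1)[0])[:,0]
        P=np.array([atz(c,p,.065)[:2] for p in cn],np.float32);r=cv2.minAreaRect(P);print(s[i],r)
print([atz(c,np.array(p)/1.5,.065)[:2] for p in((336,210),(432,187),(451,262),(356,285))])
```

```text
at [ 0.42  -0.301  0.261] toolx yaw 120.71545731097163 toolz [ 0. -0. -1.] shift units [2.336 1.413 0.002]
turn units [0.    0.    0.004] shift in turned frame [2.354 1.383 0.002]
[ 224  124   77   67 3032] ((0.6027482151985168, -0.002655625343322754), (0.18560926616191864, 0.2199598103761673), 15.006505012512207)
[array([0.659, 0.125]), array([ 0.714, -0.088]), array([ 0.547, -0.132]), array([0.492, 0.078])]
```

jog_arm(increments=[[[0.06,0.04,0,0,0,0,0],[0.134,0.081,0,0,0,0,0],[0.134,0.081,0,0,0,0,0],[0.134,0.081,0,0,0,0,0],[0.134,0.081,0,0,0,0,0],[0.134,0.081,0,0,0,0,0],[0.134,0.081,0,0,0,0,0],[0.134,0.081,0,0,0,0,0],[0.134,0.081,0,0,0,0,0],[0.134,0.081,0,0,0,0,0],[0.134,0.081,0,0,0,0,0],[0.134,0.081,0,0,0,0,0],[0.134,0.081,0,0,0,0,0],[0.134,0.081,0,0,0,0,0],[0.134,0.081,0,0,0,0,0],[0.134,0.081,0,0,0,0,0],[0.134,0.081,0,0,0,0,0],[0.134,0.081,0,0,0,0,0],[0,0,0,0,0,0,0],[0,0,0,0,0,0,0]]])

```text
clock: 6.1
tcp_pos: [0.4285, 0.3836, 0.26]
orientation: [-0.0, 0.497, 0.868, -0.001]
wrist_force: [-0.7, -0.1, 0.9]
finger_gap: 0.0856
grip_force: 0.0
```

Run:
```python
from h import *
st=env.get_state();c=cams.read_camera('wrist');save(c,'w1.png',None,1.5)
print(c['mount'],st['tcp_pos'])
for t,z in(('tray_grip',.122),('tray_slots',.007),('tray_spout',.01)):
    for d in spotter.landmark_of(t,'wrist')[:2]:print(t,round(d['conf'],2),np.array(d['uv']),atz(c,d['uv'],z,st))
# expected bar ends for yaw 30 at (.425,.382)
for s in(-62,62):
  a=np.radians(120);print('exp',proj(c,[.425+s/1e3*np.cos(a),.382+s/1e3*np.sin(a),.137],st))
```

```text
[[ 0.001 -0.962 -0.275  0.069]
 [ 1.     0.001 -0.001  0.001]
 [ 0.001 -0.275  0.962 -0.166]
 [ 0.     0.     0.     1.   ]] [0.428 0.384 0.26 ]
tray_grip 0.85 [255.9 178.4] [0.429 0.382 0.122]
tray_slots 0.78 [292.6 160.7] [0.477 0.412 0.007]
tray_slots 0.35 [201.  144.7] [0.342 0.361 0.007]
tray_spout 0.78 [178.3 169.3] [0.329 0.309 0.01 ]
exp [252.737 231.11 ]
exp [253.134 121.224]
```

View pics/w1.png

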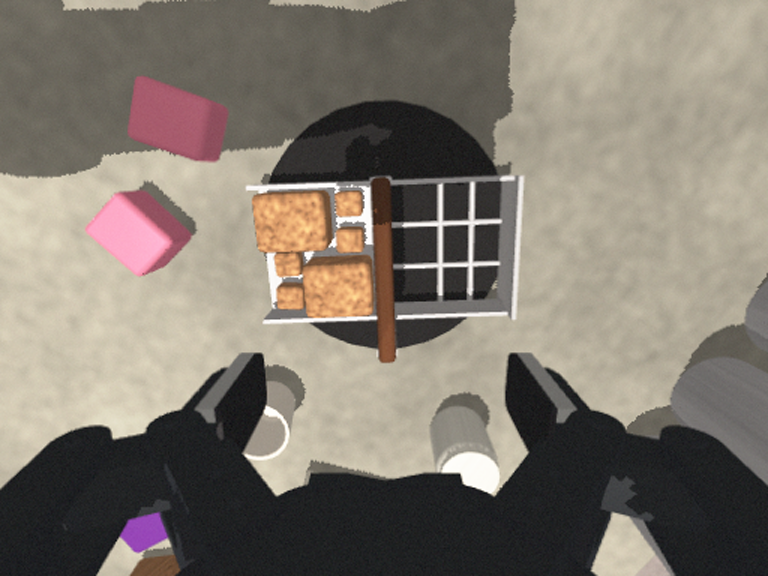

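The tray, seen by the wrist camera, has bits and bricks on the solid half (left). The bar runs from raw (253,119) to (258,241), centred under the TCP and turned about 2° more than the tool. I'll turn 2°, descend and grip.

jog_arm(increments=[[[0,0,0.03,0,0,-0.006,0],[0,0,0.06,0,0,-0.005,0],[0,0,0.08,0,0,0,0],[0,0,0.09,0,0,0,0],[0,0,0.09,0,0,0,0],[0,0,0.09,0,0,0,0],[0,0,0.08,0,0,0,0],[0,0,0.06,0,0,0,0],[0,0,0.04,0,0,0,0],[0,0,0,0,0,0,120],[0,0,0,0,0,0,180],[0,0,0,0,0,0,200],[0,0,0,0,0,0,220],[0,0,0,0,0,0,255],[0,0,0,0,0,0,255],[0,0,0,0,0,0,255],[0,0,0,0,0,0,255],[0,0,0,0,0,0,255],[0,0,0,0,0,0,255]]], force=110)

```text
clock: 8.2
tcp_pos: [0.4299, 0.383, 0.1065]
orientation: [0.0, 0.482, 0.876, 0.0]
wrist_force: [-1.6, -1.9, 6.1]
finger_gap: 0.0102
grip_force: 108.0
```

jog_arm(increments=[[[0,0,-0.01,0,0,0,255],[0,0,-0.03,0,0,0,255],[0,0,-0.05,0,0,0,255],[0,0,-0.07,0,0,0,255],[0,0,-0.08,0,0,0,255],[0,0,-0.09,0,0,0,255],[0,0,-0.09,0,0,0,255],[0,0,-0.09,0,0,0,255],[0,0,-0.08,0,0,0,255],[0,0,-0.07,0,0,0,255],[0,0,-0.05,0,0,0,255],[0,0,-0.03,0,0,0,255],[0,0,-0.02,0,0,0,255],[0,0,0,0,0,0,255]]])

```text
clock: 9.6
tcp_pos: [0.4299, 0.383, 0.2959]
orientation: [0.0, 0.482, 0.876, 0.0]
wrist_force: [-0.4, 0.2, -5.7]
finger_gap: 0.01
grip_force: 108.0
```

Run:
```python
from h import *
st=env.get_state();c=cams.read_camera('wrist');save(c,'w2.png',None,1.2)
print(st['wrist_force'],st['finger_gap'],st['joint_pos'])
go((.464,-.389,.30),90)
```

```text
[-0.362  0.213 -5.699] 0.009999028407895095 [ 0.588  0.309  0.253  1.514 -0.     1.594]
at [0.43  0.383 0.295] toolx yaw 122.35298612051109 toolz [-0. -0. -1.] shift units [-2.682 -1.536 -0.018]
turn units [-0.    0.    0.18] shift in turned frame [-3.087  0.137 -0.019]
```

View pics/w2.png

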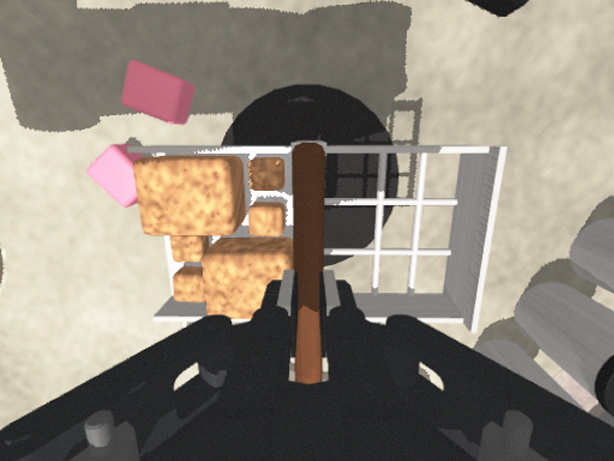

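Tray hangs level, load undisturbed. Carrying it to the pan.

jog_arm(increments=[[[0,0,0,0,0,0.01,255],[0,0,0,0,0,0.02,255],[0,0,0,0,0,0.025,255],[0,0,0,0,0,0.025,255],[0,0,0,0,0,0.025,255],[0,0,0,0,0,0.025,255],[0,0,0,0,0,0.025,255],[0,0,0,0,0,0.02,255],[0,0,0,0,0,0.005,255],[-0.03,0.006,0,0,0,0,255],[-0.06,0.006,0,0,0,0,255],[-0.09,0.006,0,0,0,0,255],[-0.12,0.006,0,0,0,0,255],[-0.15,0.006,0,0,0,0,255],[-0.16,0.006,0,0,0,0,255],[-0.16,0.006,0,0,0,0,255],[-0.16,0.006,0,0,0,0,255],[-0.16,0.006,0,0,0,0,255],[-0.16,0.006,0,0,0,0,255],[-0.16,0.006,0,0,0,0,255]]])

```text
clock: 11.65
tcp_pos: [0.445, 0.0279, 0.2957]
orientation: [0.0, 0.707, 0.707, 0.0]
wrist_force: [0.8, -0.7, -5.2]
finger_gap: 0.0099
grip_force: 108.0
```

jog_arm(increments=[[[-0.16,0.006,0,0,0,0,255],[-0.16,0.006,0,0,0,0,255],[-0.16,0.006,0,0,0,0,255],[-0.16,0.006,0,0,0,0,255],[-0.16,0.006,0,0,0,0,255],[-0.16,0.006,0,0,0,0,255],[-0.16,0.006,0,0,0,0,255],[-0.15,0.006,0,0,0,0,255],[-0.13,0.006,0,0,0,0,255],[-0.11,0.006,0,0,0,0,255],[-0.08,0.006,0,0,0,0,255],[-0.05,0,0,0,0,0,255],[-0.03,0,0,0,0,0,255],[0,0,0,0,0,0,255],[0,0,0,0,0,0,255]]])

```text
clock: 13.15
tcp_pos: [0.4619, -0.3863, 0.2957]
orientation: [-0.0, 0.707, 0.707, 0.0]
wrist_force: [0.1, -0.8, -6.3]
finger_gap: 0.0099
grip_force: 108.0
```

Run:
```python
from h import *
st=env.get_state();print(st['wrist_force'],st['joint_pos'])
c=cams.read_camera('wrist');save(c,'w3.png',None,1.2)
c=cams.read_camera('side');save(c,'s3.png',(180,20,400,180),3)
go((.464,-.389,.215),90)
```

```text
[ 0.134 -0.837 -6.252] [-0.83   0.367  0.333  1.538  0.     0.741]
at [ 0.462 -0.386  0.296] toolx yaw 90.02251702647963 toolz [ 0.  0. -1.] shift units [-0.012  0.007  0.323]
turn units [ 0. -0.  0.] shift in turned frame [-0.012  0.007  0.323]
```

View pics/w3.png

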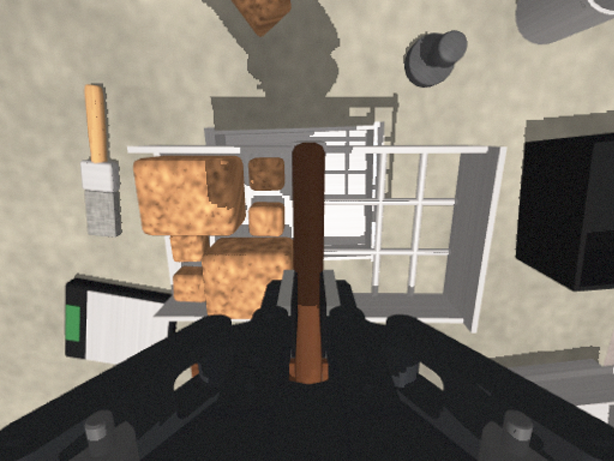

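Load still intact, and the pan shows beneath at about (300,190). Lowering and tilting mesh end down.

jog_arm(increments=[[[-0.006,0,0.03,0,0,0,255],[-0.006,0,0.06,0,0,0,255],[0,0,0.07,0,0,0,255],[0,0,0.07,0,0,0,255],[0,0,0.06,0,0,0,255],[0,0,0.03,0,0,0,255],[0,0,0,0.01,0,0,255],[0,0,0,0.02,0,0,255],[0,0,0,0.02,0,0,255],[0,0,0,0.02,0,0,255],[0,0,0,0.02,0,0,255],[0,0,0,0.02,0,0,255],[0,0,0,0.02,0,0,255],[0,0,0,0.02,0,0,255],[0,0,0,0.01,0,0,255],[0,0,0,0,0,0,255],[0,0,0,0,0,0,255],[0,0,0,0,0,0,255],[0,0,0,0,0,0,255]]])

```text
clock: 15.15
tcp_pos: [0.462, -0.3904, 0.2165]
orientation: [-0.175, 0.686, 0.685, -0.176]
wrist_force: [-1.0, -0.5, -5.8]
finger_gap: 0.0102
grip_force: 109.5
```

Run:
```python
from h import *
st=env.get_state();print(st['wrist_force'],st['ft_torque'])
a=cams.read_camera('wrist');b=cams.read_camera('side')
A=cv2.resize(a['pixels'],(512,384));B=cv2.resize(b['pixels'][60:170,210:340],(454,384),interpolation=cv2.INTER_CUBIC)
cv2.imwrite('pics/t4.png',cv2.resize(np.hstack([A[:,:340],B])[...,::-1],None,fx=1,fy=1))
for cam in('wrist','side'):print([(np.round(d['uv']),round(d['conf'],2)) for d in spotter.find_in('bit_a',cam)])
```

```text
[-1.046 -0.472 -5.762] [ 0.023 -0.877 -0.037]
[(array([303., 175.]), 0.56)]
[(array([258., 105.]), 0.71), (array([279., 123.]), 0.51)]
```

View pics/t4.png

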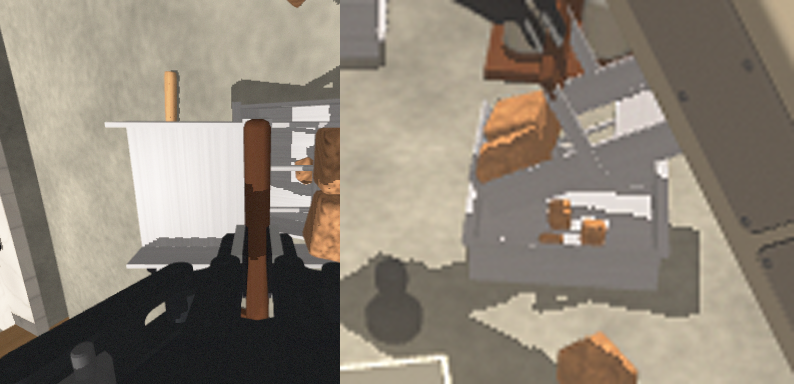

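Run:
```python
from h import *
st=env.get_state()
a=cams.read_camera('wrist');b=cams.read_camera('side')
Q=q2R(st['orientation']).as_matrix()
def intray(P): # tray coords: tool y = tray x, tool x = tray y, -z = up
    q=Q.T@(P-st['tcp_pos']);return np.array([q[1],q[0],.099-q[2]])
def rep(cam,c):
    for d in spotter.find_in('bit_a',cam):
        P=atz(c,d['uv'],.016,st if cam=='wrist' else None)
        o,v=ray(c,d['uv'],st if cam=='wrist' else None)
        # intersect with tray plane z_tray=.015
        f=lambda s:intray(o+v*s)
        z0,z1=f(0)[2],f(1)[2];s=(.015-z0)/(z1-z0)
        print(cam,np.round(d['uv']),round(d['conf'],2),'pan',P-[.446,-.389,0],'tray',f(s))
rep('wrist',a);rep('side',b)
A=a['pixels'][70:230,190:350];B=b['pixels'][75:155,235:325]
A=cv2.resize(A,(400,400),interpolation=2);B=cv2.resize(B,(400,356),interpolation=2)
B=np.vstack([B,np.zeros((44,400,3),np.uint8)])
cv2.imwrite('pics/t5.png',np.hstack([A,B])[...,::-1])
```

```text
side [261. 334.] 0.21 pan [-0.021  0.789  0.016] tray [0.003 0.828 0.015]
```

View pics/t5.png

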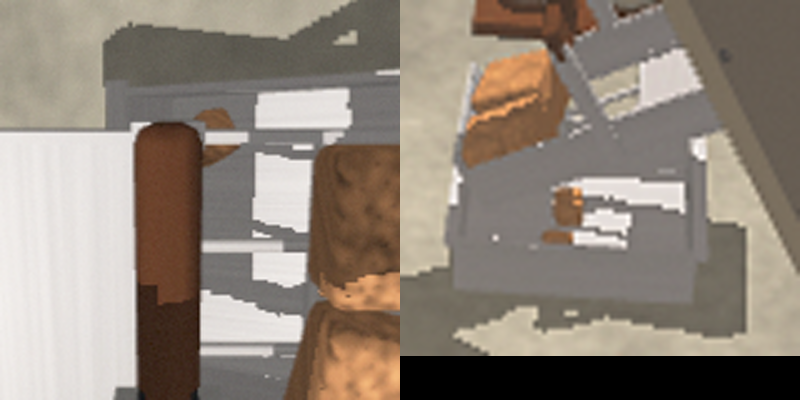

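Side crop shows two bits in the pan at crop (565,205) and (557,237). The wrist crop shows one more in the pan at (220,135). Both bricks are at the end wall. The fourth bit may be hidden, so I'll shake over the pan, then raise to see.

jog_arm(increments=[[[0,0.02,0,-0.03,0,0,255],[0,-0.02,0,0.04,0,0,255],[0.02,0.02,0,-0.03,0,0,255],[-0.02,-0.02,0,0.04,0,0,255],[-0.02,0.02,0,-0.03,0,0,255],[0.02,-0.02,0,0.03,0,0,255],[0,0,0,0,0,0,255],[0,0,0,0,0,0,255],[0,-0.043,-0.068,0,0,0,255],[0,-0.043,-0.068,0,0,0,255],[0,-0.043,-0.068,0,0,0,255],[0,-0.043,-0.068,0,0,0,255],[0,-0.043,-0.068,0,0,0,255],[0,-0.043,-0.068,0,0,0,255],[0,0,0,0,0,0,255],[0,0,0,0,0,0,255]]])

```text
clock: 17.15
tcp_pos: [0.4547, -0.3899, 0.3244]
orientation: [-0.183, 0.681, 0.682, -0.195]
wrist_force: [0.6, -0.0, -6.1]
finger_gap: 0.0094
grip_force: 109.6
```

Run:
```python
from h import *
st=env.get_state();print(st['wrist_force'])
a=cams.read_camera('wrist');b=cams.read_camera('side');t=cams.read_camera('top')
f=lambda im,x,y,w,h,W,H:cv2.resize(im['pixels'][y:y+h,x:x+w],(W,H),interpolation=2)
L=np.vstack([f(a,190,60,160,120,400,300),f(t,320,150,120,90,400,300)])
cv2.imwrite('pics/t6.png',np.hstack([L,f(b,225,50,110,165,400,600)])[...,::-1])
```

```text
[ 0.57  -0.019 -6.141]
```

View pics/t6.png

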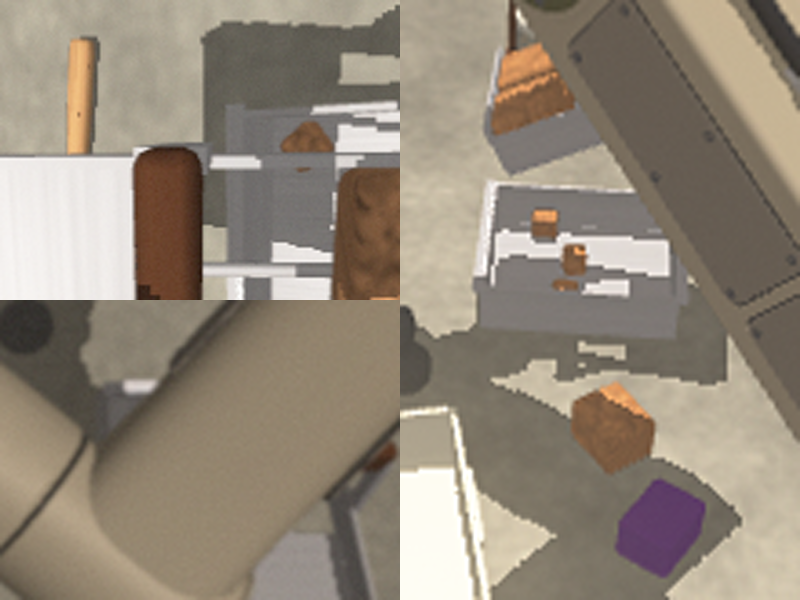

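Run:
```python
from h import *
st=env.get_state();a=cams.read_camera('wrist');b=cams.read_camera('side')
pc=np.array([.446,-.389,0])
for uv in((311,114),(311,124)):print('w',atz(a,uv,.016,st)-pc)
for uv in((265,111),(273,121),(270.6,128.4)):print('s',atz(b,uv,.02)-pc)
Q=q2R(st['orientation']).as_matrix()
print('tilt',np.degrees(np.arccos(-Q[2,2])))
# brown pixels in wrist picture
im=a['pixels'];hsv=cv2.cvtColor(im,cv2.COLOR_RGB2HSV)
m=((hsv[...,0]<18)&(hsv[...,1]>90)&(hsv[...,2]>50)).astype(np.uint8)
n,l,s,ct=cv2.connectedComponentsWithStats(m)
print([(s[i].tolist()) for i in range(1,n) if s[i,4]>15])
hsv=cv2.cvtColor(b['pixels'],cv2.COLOR_RGB2HSV)
m=((hsv[...,0]<18)&(hsv[...,1]>90)&(hsv[...,2]>50)).astype(np.uint8)
n,l,s,ct=cv2.connectedComponentsWithStats(m)
print([(s[i].tolist()) for i in range(1,n) if s[i,4]>4 and 225<ct[i,0]<340 and ct[i,1]<160])
```

```text
w [-0.07   0.065  0.016]
w [-0.069  0.048  0.016]
s [ 0.043 -0.063  0.02 ]
s [ 0.007 -0.007  0.02 ]
s [0.013 0.037 0.02 ]
tilt 31.242141425781664
[[314, 0, 48, 25, 662], [217, 76, 11, 45, 428], [303, 109, 20, 12, 171], [244, 119, 27, 201, 4477], [319, 127, 101, 137, 11736], [0, 281, 115, 73, 1935], [348, 303, 22, 22, 204], [145, 313, 12, 12, 73]]
[[250, 51, 23, 37, 388], [261, 108, 7, 7, 45], [270, 117, 6, 9, 49], [267, 127, 7, 3, 16]]
```

The wrist view puts a bit at pan (-0.07, 0.06), and the side view gives three others at (0.04,-0.06), (0.01,-0.01) and (0.01,0.04). All four are in the pan, and both bricks are on the tray. Levelling and going to the crate, with the tray along world x so it stays clear of the jar.

jog_arm(increments=[[[0,0,0,-0.01,0,0,255],[0,0,0,-0.02,0,0,255],[0,0,0,-0.025,0,0,255],[0,0,0,-0.025,0,0,255],[0,0,0,-0.025,0,0,255],[0,0,0,-0.025,0,0,255],[0,0,0,-0.025,0,0,255],[0,0,0,-0.019,0,0,255],[0.03,0.019,0,0,0,0,255],[0.06,0.037,0,0,0,0,255],[0.09,0.056,0,0,0,0,255],[0.12,0.074,0,0,0,0,255],[0.12,0.074,0,0,0,0,255],[0.12,0.074,0,0,0,0,255],[0.12,0.074,0,0,0,0,255],[0.12,0.074,0,0,0,0,255],[0.12,0.074,0,0,0,0,255],[0.1,0.062,0,0,0,0,255],[0.07,0.043,0,0,0,0,255],[0.04,0.025,0,0,0,0,255]]])

```text
clock: 19.4
tcp_pos: [0.6257, -0.1074, 0.3164]
orientation: [0.002, 0.703, 0.711, -0.005]
wrist_force: [-0.2, 0.2, -5.2]
finger_gap: 0.0098
grip_force: 109.6
```

Run:
```python
from h import *
st=env.get_state();print(st['wrist_force'],st['joint_pos'])
go((.688,-.01,.20),90)
a=cams.read_camera('wrist')
print([(np.round(d['uv']),round(d['conf'],2)) for d in spotter.find_in('brick_a','wrist')])
```

```text
[-0.215  0.242 -5.151] [-0.291  0.449  0.507  1.63  -0.011  1.27 ]
at [ 0.626 -0.107  0.316] toolx yaw 90.59828816391335 toolz [-0.004 -0.01  -1.   ] shift units [0.392 0.255 0.461]
turn units [-0.001  0.003  0.003] shift in turned frame [0.39  0.249 0.466]
[(array([357., 228.]), 0.92), (array([366., 163.]), 0.82), (array([129., 181.]), 0.65), (array([ 88., 112.]), 0.56), (array([344.,   4.]), 0.37)]
```

Wrist load fell by about 0.5 N, which matches four bits gone, and both bricks are still seen on the tray. Positioning over the crate and tilting gently, spout down.

jog_arm(increments=[[[0.03,0.02,0.03,0,0.003,0.003,255],[0.06,0.04,0.06,0,0,0,255],[0.07,0.045,0.08,0,0,0,255],[0.07,0.045,0.09,0,0,0,255],[0.07,0.045,0.09,0,0,0,255],[0.05,0.03,0.08,0,0,0,255],[0.03,0.02,0.05,0,0,0,255],[0.01,0.005,0.026,0,0,0,255],[0,0,0,-0.015,0,0,255],[0,0,0,-0.02,0,0,255],[0,0,0,-0.02,0,0,255],[0,0,0,-0.02,0,0,255],[0,0,0,-0.015,0,0,255],[0,0,0,-0.015,0,0,255],[0,0,0,-0.015,0,0,255],[0,0,0,-0.01,0,0,255],[0,0,0,0,0,0,255],[0,0,0,0,0,0,255],[0,0,0,0,0,0,255],[0,0,0,0,0,0,255]]])

```text
clock: 21.5
tcp_pos: [0.688, -0.0146, 0.1915]
orientation: [0.144, 0.693, 0.691, 0.142]
wrist_force: [0.7, 0.1, -4.4]
finger_gap: 0.0097
grip_force: 109.7
```

```bash
cat > look.py <<'E'
from h import *
st=env.get_state();print(st['wrist_force'],'tilt',np.degrees(np.arccos(-q2R(st['orientation']).as_matrix()[2,2])))
for cam,z in(('wrist',.05),('top',.05),('side',.05)):
    c=cams.read_camera(cam)
    for d in spotter.find_in('brick_a',cam): print(cam,np.round(d['uv']),round(d['conf'],2),atz(c,d['uv'],z,st)-[.603,-.003,0])
E
python3 look.py
```

```text
[ 0.697  0.123 -4.432] tilt 23.39379520209755
wrist [105. 227.] 0.9 [-0.02  -0.052  0.05 ]
wrist [125. 169.] 0.62 [0.005 0.006 0.05 ]
top [308. 220.] 0.79 [-0.205 -0.157  0.05 ]
top [145. 273.] 0.79 [-0.389  0.381  0.05 ]
top [177. 275.] 0.58 [-0.393  0.276  0.05 ]
side [345. 292.] 0.94 [-0.382  0.285  0.05 ]
side [351. 339.] 0.8 [-0.39  0.4   0.05]
side [295. 196.] 0.63 [-0.245 -0.011  0.05 ]
side [238. 200.] 0.6 [-0.069  0.026  0.05 ]
side [223. 183.] 0.58 [-0.014 -0.038  0.05 ]
side [275. 243.] 0.42 [-0.194  0.164  0.05 ]
```

jog_arm(increments=[[[0,0,0,-0.02,0,0,255],[0,0,0,-0.02,0,0,255],[0,0,0,-0.02,0,0,255],[0,0,0,0,0,0,255],[0,0,0,0,0,0,255],[0,0,0,0,0,0,255],[0,0,0,0,0,0,255]]])

```text
clock: 22.5
tcp_pos: [0.6868, -0.0145, 0.191]
orientation: [0.208, 0.677, 0.675, 0.206]
wrist_force: [-4.1, -1.3, 1.1]
finger_gap: 0.0093
grip_force: 111.0
```

```bash
python3 look.py
```

```text
[-4.142 -1.324  1.077] tilt 34.10388171759079
wrist [ 77. 218.] 0.98 [-0.014 -0.032  0.05 ]
wrist [ 16. 166.] 0.61 [-0.045  0.019  0.05 ]
top [178. 273.] 0.81 [-0.386  0.272  0.05 ]
top [304. 219.] 0.57 [-0.203 -0.143  0.05 ]
side [343. 291.] 0.95 [-0.376  0.283  0.05 ]
side [282. 169.] 0.87 [-0.199 -0.12   0.05 ]
side [296. 194.] 0.87 [-0.248 -0.018  0.05 ]
side [222. 189.] 0.73 [-0.016 -0.011  0.05 ]
side [236. 201.] 0.68 [-0.065  0.031  0.05 ]
side [351. 336.] 0.56 [-0.391  0.393  0.05 ]
```

Force shows a brick resting between the tray and the crate floor, so I'll draw the tray out up its slope.

jog_arm(increments=[[[0,0.02,0,0,0,0,255],[0,0.04,0,0,0,0,255],[0,0.05,0,0,0,0,255],[0,0.05,0,0,0,0,255],[0,0.05,0,0,0,0,255],[0,0.03,0,0,0,0,255],[0,0,0,0,0,0,255],[0,0,0,0,0,0,255]]])

```text
clock: 23.6
tcp_pos: [0.7367, -0.0142, 0.2242]
orientation: [0.208, 0.677, 0.675, 0.207]
wrist_force: [-1.0, 0.5, -3.5]
finger_gap: 0.0093
grip_force: 108.1
```

```bash
python3 look.py
```

```text
[-1.037  0.52  -3.549] tilt 34.11237685941345
wrist [ 32. 218.] 0.56 [ 0.002 -0.035  0.05 ]
top [307. 218.] 0.88 [-0.201 -0.152  0.05 ]
top [176. 273.] 0.76 [-0.387  0.278  0.05 ]
top [145. 277.] 0.61 [-0.402  0.381  0.05 ]
side [295. 196.] 0.86 [-0.244 -0.012  0.05 ]
side [220. 185.] 0.79 [-0.005 -0.026  0.05 ]
side [344. 290.] 0.73 [-0.381  0.28   0.05 ]
side [234. 200.] 0.68 [-0.058  0.026  0.05 ]
```

jog_arm(increments=[[[0,0.05,-0.01,0,0,0,255],[0,0.05,-0.05,0,0,0,255],[0,0.045,-0.066,0,0,0,255],[0,0.045,-0.066,0,0,0,255],[0,0.045,-0.066,0,0,0,255],[0,0.02,-0.03,0,0,0,255],[0,0,0,0.04,0,0,255],[0,0,0,0.04,0,0,255],[0,0,0,0.04,0,0,255],[0,0,0,0.04,0,0,255],[0,0,0,0.03,0,0,255],[0,0,0,0,0,0,255]]])

```text
clock: 25.1
tcp_pos: [0.756, -0.0153, 0.3139]
orientation: [0.02, 0.708, 0.705, 0.02]
wrist_force: [0.2, -1.0, -4.7]
finger_gap: 0.0095
grip_force: 108.3
```

```bash
python3 look.py; python3 -c "
from h import *
print(env.get_state()['joint_pos']);go((.42,.384,.30),122)"
```

```text
[ 0.241 -1.018 -4.719] tilt 3.217235175046414
wrist [ 44. 240.] 0.91 [-0.183 -0.142  0.05 ]
wrist [ 11. 174.] 0.74 [-0.208 -0.03   0.05 ]
wrist [101. 138.] 0.73 [-0.068  0.023  0.05 ]
wrist [129. 176.] 0.61 [-0.035 -0.037  0.05 ]
top [307. 219.] 0.76 [-0.202 -0.153  0.05 ]
top [145. 273.] 0.62 [-0.386  0.379  0.05 ]
side [350. 337.] 0.8 [-0.388  0.396  0.05 ]
side [233. 199.] 0.64 [-0.055  0.024  0.05 ]
side [344. 293.] 0.6 [-0.378  0.288  0.05 ]
side [282. 168.] 0.59 [-0.198 -0.125  0.05 ]
side [220. 189.] 0.56 [-0.009 -0.012  0.05 ]
[-0.129  0.698  0.951  1.757  0.007  1.446]
at [ 0.751 -0.014  0.324] toolx yaw 89.7987848159734 toolz [ 0.067 -0.002 -0.998] shift units [ 1.589 -1.333  0.005]
turn units [ 0.021  0.007 -0.179] shift in turned frame [ 2.053 -0.278  0.098]
```

jog_arm(increments=[[[0,0,0,0.02,0,0,255],[0.06,-0.05,0.007,0,0,0,255],[0.127,-0.106,0.007,0,0,0,255],[0.127,-0.106,0.007,0,0,0,255],[0.127,-0.106,0.007,0,0,0,255],[0.127,-0.106,0.007,0,0,0,255],[0.127,-0.106,0.007,0,0,0,255],[0.127,-0.106,0.007,0,0,0,255],[0.127,-0.106,0.007,0,0,0,255],[0.127,-0.106,0.007,0,0,0,255],[0.127,-0.106,0.007,0,0,0,255],[0.127,-0.106,0.007,0,0,0,255],[0.127,-0.106,0.007,0,0,0,255],[0.127,-0.106,0.007,0,0,0,255],[0,0,0,0,0,-0.036,255],[0,0,0,0,0,-0.036,255],[0,0,0,0,0,-0.036,255],[0,0,0,0,0,-0.036,255],[0,0,0,0,0,-0.036,255],[0,0,0,0,0,0,255]]])

```text
clock: 27.4
tcp_pos: [0.4236, 0.3814, 0.2948]
orientation: [0.01, 0.483, 0.875, 0.006]
wrist_force: [-1.0, -0.1, -3.0]
finger_gap: 0.0096
grip_force: 108.5
```

Run:
```python
from h import *
st=env.get_state();print(st['wrist_force']);go((.422,.384,.112),122)
```

```text
[-1.008 -0.083 -3.046]
at [0.424 0.381 0.295] toolx yaw 122.21115763024767 toolz [ 0.022  0.001 -1.   ] shift units [ 0.02  -0.014  0.731]
turn units [0.006 0.004 0.001] shift in turned frame [0.012 0.    0.731]
```

jog_arm(increments=[[[0.012,0,0.04,0.006,0.004,0,255],[0,0,0.08,0,0,0,255],[0,0,0.1,0,0,0,255],[0,0,0.1,0,0,0,255],[0,0,0.1,0,0,0,255],[0,0,0.1,0,0,0,255],[0,0,0.09,0,0,0,255],[0,0,0.06,0,0,0,255],[0,0,0.04,0,0,0,255],[0,0,0.02,0,0,0,255],[0,0,0.01,0,0,0,255],[0,0,0.008,0,0,0,255],[0,0,0,0,0,0,255],[0,0,0,0,0,0,255]]])

```text
clock: 28.8
tcp_pos: [0.4233, 0.3848, 0.109]
orientation: [-0.001, 0.484, 0.875, -0.0]
wrist_force: [-5.1, -4.4, 11.2]
finger_gap: 0.0094
grip_force: 110.4
```

jog_arm(increments=[[[0,0,0,0,0,0,230],[0,0,0,0,0,0,215],[0,0,0,0,0,0,200],[0,0,0,0,0,0,150],[0,0,0,0,0,0,80],[0,0,0,0,0,0,0],[0,0,0,0,0,0,0],[0,0,0,0,0,0,0],[0,0,-0.04,0,0,0,0],[0,0,-0.08,0,0,0,0],[0,0,-0.12,0,0,0,0],[0,0,-0.14,0,0,0,0],[0,0,-0.14,0,0,0,0],[0,0,-0.1,0,0,0,0],[0,0,0,0,0,0,0]]], force=60)

```text
clock: 30.3
tcp_pos: [0.4253, 0.3859, 0.2658]
orientation: [0.0, 0.483, 0.875, 0.002]
wrist_force: [0.7, -0.4, -0.5]
finger_gap: 0.0852
grip_force: 0.0
```

Run:
```python
from h import *
st=env.get_state();c=cams.read_camera('wrist')
for t,z in(('tray_grip',.122),('tray_slots',.007),('tray_spout',.01),('mat',0)):
    for d in spotter.landmark_of(t,'wrist')[:1]:print(t,round(d['conf'],2),np.array(d['uv']),atz(c,d['uv'],z,st))
go((.404,-.152,.26),38);go((.404,-.152,.26),-142)
c=cams.read_camera('top');im=c['pixels']
hsv=cv2.cvtColor(im,cv2.COLOR_RGB2HSV);m=((hsv[...,0]<18)&(hsv[...,1]>90)&(hsv[...,2]>70)).astype(np.uint8)
n,l,s,ct=cv2.connectedComponentsWithStats(m)
for i in range(1,n):
    if s[i,4]>100:
        P=np.array([atz(c,p[::-1],.048)[:2] for p in np.argwhere(l==i)],np.float32);r=cv2.minAreaRect(P);print(ct[i],s[i,4],np.array(r[0]),np.array(r[1]),r[2])
```

```text
tray_grip 0.6 [253.6 178.9] [0.425 0.381 0.122]
tray_slots 0.7 [291.5 162.9] [0.476 0.412 0.007]
tray_spout 0.86 [175.2 165.1] [0.321 0.312 0.01 ]
mat 0.9 [259.  161.5] [0.431 0.386 0.   ]
at [0.423 0.384 0.259] toolx yaw 122.18874372361535 toolz [-0.006 -0.002 -1.   ] shift units [-1.775 -1.207  0.003]
turn units [-0.002  0.001  0.468] shift in turned frame [-1.381  1.644 -0.003]
at [0.423 0.384 0.259] toolx yaw 122.18874372361535 toolz [-0.006 -0.002 -1.   ] shift units [-1.775 -1.207  0.003]
turn units [-0.001 -0.002 -0.532] shift in turned frame [ 1.381 -1.644 -0.003]
[217.015 115.242] 132 [0.752 0.156] [0.053 0.085] 23.66521453857422
[273.975 161.968] 284 [ 0.59  -0.043] [0.061 0.047] 0.7626239657402039
[255.535 176.27 ] 215 [0.541 0.019] [0.047 0.052] 17.682777404785156
[469.493 215.069] 1354 [ 0.421 -0.717] [0.122 0.293] 89.60372161865234
[307.403 218.295] 325 [ 0.402 -0.157] [0.055 0.068] 39.268272399902344
[348.706 283.4  ] 160 [ 0.189 -0.296] [0.094 0.019] 83.75001525878906
```

Tray is back on the mat, about 1 cm off centre, with both bricks in the crate. Now for the stray brick.

jog_arm(increments=[[[-0.07,-0.046,0,0,0,0,0],[-0.131,-0.089,0,0,0,0,0],[-0.131,-0.089,0,0,0,0,0],[-0.131,-0.089,0,0,0,0,0],[-0.131,-0.089,0,0,0,0,0],[-0.131,-0.089,0,0,0,0,0],[-0.131,-0.089,0,0,0,0,0],[-0.131,-0.089,0,0,0,0,0],[-0.131,-0.089,0,0,0,0,0],[-0.131,-0.089,0,0,0,0,0],[-0.131,-0.089,0,0,0,0,0],[-0.131,-0.089,0,0,0,0,0],[-0.131,-0.089,0,0,0,0,0],[-0.131,-0.089,0,0,0,0,0],[0,0,0,0,0,-0.038,0],[0,0,0,0,0,0,0],[0,0,0,0,0,0,0]]])

```text
clock: 32.3
tcp_pos: [0.4047, -0.1502, 0.2606]
orientation: [-0.002, 0.431, 0.902, -0.001]
wrist_force: [0.7, 1.2, -0.0]
finger_gap: 0.0855
grip_force: 0.0
```

Run:
```python
from h import *
st=env.get_state();c=cams.read_camera('wrist');im=c['pixels']
hsv=cv2.cvtColor(im,cv2.COLOR_RGB2HSV);m=((hsv[...,0]<18)&(hsv[...,1]>90)&(hsv[...,2]>60)).astype(np.uint8)
n,l,s,ct=cv2.connectedComponentsWithStats(m)
for i in range(1,n):
    if s[i,4]>300:
        P=np.array([atz(c,p[::-1],.048,st)[:2] for p in np.argwhere(l==i)],np.float32);r=cv2.minAreaRect(P);print(ct[i],s[i,4],np.array(r[0]),np.array(r[1]),r[2])
print([(np.round(d['uv']),d['conf'],atz(c,d['uv'],0,st)) for d in spotter.landmark_of('brick_c','wrist')])
go((.403,-.155,.022),129)
save(c,'w7.png',None,1.2)
```

```text
[419.742 131.61 ] 1732 [0.548 0.024] [0.055 0.06 ] 16.959203720092773
[ 82.556 146.57 ] 899 [ 0.199 -0.285] [0.095 0.019] 83.91743469238281
[253.149 165.518] 1739 [ 0.401 -0.154] [0.052 0.068] 37.69554901123047
[401.43  184.781] 2102 [ 0.584 -0.042] [0.056 0.083] 89.8836898803711
[ 87.031 374.94 ] 351 [ 0.416 -0.64 ] [0.072 0.038] 3.9867653846740723
[(array([429., 139.]), 0.85, array([0.59 , 0.042, 0.   ])), (array([394., 181.]), 0.79, array([ 0.599, -0.037,  0.   ])), (array([255., 162.]), 0.7, array([ 0.403, -0.154,  0.   ])), (array([275.,  83.]), 0.68, array([ 0.354, -0.044,  0.   ]))]
at [ 0.405 -0.15   0.261] toolx yaw 129.00058941174717 toolz [-0.004 -0.001 -1.   ] shift units [-0.013 -0.016  0.956]
turn units [-0.001 -0.001  0.   ] shift in turned frame [-0.011 -0.019  0.956]
```

View pics/w7.png

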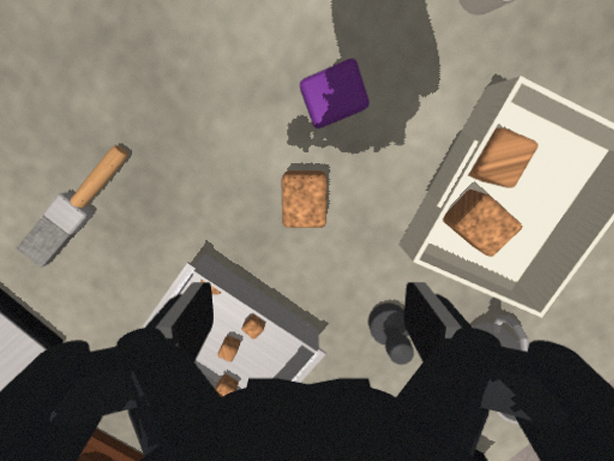

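The wrist view shows brown brick_c at about (305,199), square to the fingers. Purple is at (335,93). Both other bricks are at the crate's left side, and four bits show in the pan at (214,292), (254,326), (228,347) and (228,382). Grasping brick_c.

jog_arm(increments=[[[-0.013,-0.017,0.06,0,0,0,0],[0,0,0.12,0,0,0,0],[0,0,0.14,0,0,0,0],[0,0,0.14,0,0,0,0],[0,0,0.14,0,0,0,0],[0,0,0.14,0,0,0,0],[0,0,0.12,0,0,0,0],[0,0,0.08,0,0,0,0],[0,0,0.036,0,0,0,0],[0,0,0,0,0,0,0],[0,0,0,0,0,0,60],[0,0,0,0,0,0,90],[0,0,0,0,0,0,120],[0,0,0,0,0,0,160],[0,0,0,0,0,0,160],[0,0,0,0,0,0,160],[0,0,0,0,0,0,160]]], force=40)

```text
clock: 34.1
tcp_pos: [0.4065, -0.1614, 0.0244]
orientation: [0.004, 0.431, 0.902, -0.005]
wrist_force: [-14.3, -3.0, 52.8]
finger_gap: 0.0321
grip_force: 26.2
```

Force and gap are wrong, so I'll open, rise and measure again.

jog_arm(increments=[[[0,0,-0.02,0,0,0,140],[0,0,-0.02,0,0,0,90],[0,0,0,0,0,0,0],[0,0,0,0,0,0,0],[0,0,0,0,0,0,0],[0,0,-0.06,0,0,0,0],[0,0,-0.14,0,0,0,0],[0,0,-0.16,0,0,0,0],[0,0,-0.16,0,0,0,0],[0,0,-0.16,0,0,0,0],[0,0,-0.1,0,0,0,0],[0,0,0,0,0,0,0]]])

```text
clock: 35.3
tcp_pos: [0.4057, -0.1569, 0.2254]
orientation: [0.001, 0.43, 0.903, -0.002]
wrist_force: [0.7, -0.3, -0.9]
finger_gap: 0.0851
grip_force: 0.0
```

```bash
cat > brick.py <<'E'
from h import *
st=env.get_state();c=cams.read_camera('wrist');im=c['pixels']
hsv=cv2.cvtColor(im,cv2.COLOR_RGB2HSV);m=((hsv[...,0]<18)&(hsv[...,1]>90)&(hsv[...,2]>60)).astype(np.uint8)
n,l,s,ct=cv2.connectedComponentsWithStats(m)
for i in range(1,n):
    if s[i,4]>300:
        P=np.array([atz(c,p[::-1],.048,st)[:2] for p in np.argwhere(l==i)],np.float32);r=cv2.minAreaRect(P);print(ct[i],s[i].tolist(),np.array(r[0]),np.array(r[1]),r[2])
        if 150<ct[i][0]<350:
            k=(l==i);print('V',[int(x) for x in hsv[...,2][k].reshape(-1)[::90]])
            M=cv2.resize(m[s[i,1]:s[i,1]+s[i,3],s[i,0]:s[i,0]+s[i,2]],(40,20));print('\n'.join(''.join('.#'[v] for v in r) for r in M))
E
python3 brick.py; python3 -c "
from h import *
print(env.get_state()['wrist_force'],env.get_state()['finger_gap']);go((.403,-.155,.022),129)"
```

```text
[440.995 127.761] [408, 100, 65, 55, 2215] [0.55  0.025] [0.056 0.061] 17.017066955566406
[ 67.242 143.435] [41, 116, 53, 57, 1116] [ 0.201 -0.284] [0.095 0.019] 83.9932632446289
[256.924 165.439] [236, 140, 42, 52, 2084] [ 0.403 -0.153] [0.053 0.067] 39.42752456665039
V [103, 93, 137, 198, 186, 153, 222, 190, 176, 177, 189, 177, 161, 184, 203, 200, 216, 208, 150, 156, 192, 146, 193, 172]
....##################################..
..####################################..
.#######################################
.#######################################
.#######################################
.#######################################
.#######################################
.#######################################
.#######################################
.#######################################
.#######################################
.#######################################
.#######################################
.#######################################
.#######################################
.######################################.
.######################################.
..#########
[... 673 characters left out ...]
#########..
......##############################....
....################################....
..################################......
..################################......
##################################......
################################........
################################........
##############################..........
......######################............
............##############..............
................##########..............
[-0.776  0.255 -0.267] 0.08555100619859077
at [ 0.405 -0.156  0.223] toolx yaw 129.03849065188408 toolz [-0.002 -0.002 -1.   ] shift units [0.009 0.    0.805]
turn units [-0.001  0.     0.   ] shift in turned frame [ 0.009 -0.002  0.805]
```

Brick_c is still flat in place at (0.403,-0.153). I gripped too high and the pads wedged off its top edge, so I'll regrasp at mid-height.

jog_arm(increments=[[[0.009,0.003,0.06,0,0,0,0],[0,0,0.12,0,0,0,0],[0,0,0.14,0,0,0,0],[0,0,0.14,0,0,0,0],[0,0,0.14,0,0,0,0],[0,0,0.12,0,0,0,0],[0,0,0.09,0,0,0,0],[0,0,0.05,0,0,0,0],[0,0,0.01,0,0,0,0],[0,0,0,0,0,0,0],[0,0,0,0,0,0,50],[0,0,0,0,0,0,80],[0,0,0,0,0,0,100],[0,0,0,0,0,0,110],[0,0,0,0,0,0,110],[0,0,0,0,0,0,110]]], force=30)

```text
clock: 36.95
tcp_pos: [0.4028, -0.1542, 0.0056]
orientation: [-0.001, 0.43, 0.903, -0.001]
wrist_force: [-1.0, 0.6, 6.3]
finger_gap: 0.0532
grip_force: 32.2
```

Good grip: gap 53 mm. Lifting.

jog_arm(increments=[[[0,0,-0.03,0,0,0,130],[0,0,-0.06,0,0,0,130],[0,0,-0.1,0,0,0,130],[0,0,-0.12,0,0,0,130],[0,0,-0.12,0,0,0,130],[0,0,-0.12,0,0,0,130],[0,0,-0.06,0,0,0,130],[0,0,-0.02,0,0,-0.04,130],[0,0,0,0,0,-0.045,130],[0,0,0,0,0,-0.045,130],[0,0,0,0,0,-0.045,130],[0,0,0,0,0,-0.045,130],[0,0,0,0,0,-0.045,130],[0,0,0,0,0,-0.045,130],[0,0,0,0,0,-0.045,130],[0,0,0,0,0,-0.012,130],[0,0,0,0,0,0,130]]])

```text
clock: 38.65
tcp_pos: [0.4024, -0.1535, 0.1624]
orientation: [-0.002, -0.131, 0.991, -0.0]
wrist_force: [-0.5, -0.1, -1.8]
finger_gap: 0.0532
grip_force: 31.9
```

```bash
python3 -c "
from h import *
print(env.get_state()['wrist_force'],env.get_state()['finger_gap']);go((.648,.009,.062),195)"
```

```text
[-0.48 -0.06 -1.78] 0.053215470457678056
at [ 0.402 -0.153  0.162] toolx yaw -164.90966252970216 toolz [-0.004 -0.001 -1.   ] shift units [-1.119  0.372  0.397]
turn units [ 0.    -0.001  0.001] shift in turned frame [-1.117  0.373  0.402]
```

jog_arm(increments=[[[-0.05,0.017,0,0,0,0,130],[-0.11,0.036,0,0,0,0,130],[-0.14,0.047,0,0,0,0,130],[-0.14,0.047,0,0,0,0,130],[-0.14,0.047,0,0,0,0,130],[-0.14,0.047,0,0,0,0,130],[-0.14,0.047,0,0,0,0,130],[-0.13,0.043,0,0,0,0,130],[-0.09,0.03,0,0,0,0,130],[-0.04,0.012,0,0,0,0,130],[0,0,0.05,0,0,0,130],[0,0,0.09,0,0,0,130],[0,0,0.1,0,0,0,130],[0,0,0.09,0,0,0,130],[0,0,0.05,0,0,0,130],[0,0,0.02,0,0,0,130],[0,0,0,0,0,0,130]]])

```text
clock: 40.35
tcp_pos: [0.6476, 0.0088, 0.0607]
orientation: [-0.003, -0.131, 0.991, -0.0]
wrist_force: [-0.2, 0.5, -0.2]
finger_gap: 0.0535
grip_force: 31.9
```

Run:
```python
from h import *
go((.648,.009,.045),195);print(env.get_state()['wrist_force'])
```

```text
at [0.648 0.009 0.061] toolx yaw -164.94954904176694 toolz [-0.005 -0.001 -1.   ] shift units [-0.002  0.     0.063]
turn units [ 0.    -0.002  0.   ] shift in turned frame [-0.002  0.     0.063]
[-0.221  0.498 -0.245]
```

jog_arm(increments=[[[-0.01,0,0,0,0,0,130],[0,0,0,0,0,0,75],[0,0,0,0,0,0,60],[0,0,0,0,0,0,50],[0,0,0,0,0,0,50],[0,0,-0.06,0,0,0,50],[0,0,-0.12,0,0,0,50],[0,0,-0.16,0,0,0,50],[0,0,-0.16,0,0,0,50],[0,0,-0.16,0,0,0,50],[0,0,-0.1,0,0,0,50],[0,0,0,0,0,0,50]]])

```text
clock: 41.55
tcp_pos: [0.6536, 0.0098, 0.2564]
orientation: [0.002, -0.131, 0.991, -0.001]
wrist_force: [0.7, -0.0, 0.9]
finger_gap: 0.0689
grip_force: 0.0
```

Run:
```python
from h import *
st=env.get_state()
def brown(cam,z,mn):
    c=cams.read_camera(cam);hsv=cv2.cvtColor(c['pixels'],cv2.COLOR_RGB2HSV);m=((hsv[...,0]<18)&(hsv[...,1]>90)&(hsv[...,2]>60)).astype(np.uint8)
    n,l,s,ct=cv2.connectedComponentsWithStats(m)
    for i in range(1,n):
        if s[i,4]>mn:
            d=atz(c,ct[i],z,st)-[.603,-.003,0];a=np.radians(-15)
            q=[d[0]*np.cos(a)-d[1]*np.sin(a),d[0]*np.sin(a)+d[1]*np.cos(a)]
            if abs(q[0])<.15 and abs(q[1])<.15:print(cam,ct[i],s[i].tolist(),'crate',np.array(q))
    return c
w=brown('wrist',.05,200);brown('top',.05,60);brown('side',.05,60)
for n in('wrist','side'):
    c=w if n=='wrist' else cams.read_camera(n)
    print(n,[(np.round(d['uv']),round(d['conf'],2),atz(c,d['uv'],.005,st)-[.603,-.003,0]) for d in spotter.landmark_of('brick_c',n)])
```

```text
wrist [289.534  82.544] [267, 61, 46, 44, 1849] crate [-0.056  0.04 ]
wrist [233.032 110.184] [210, 82, 48, 57, 2037] crate [-0.022 -0.033]
wrist [258.293 165.226] [240, 141, 38, 49, 1784] crate [0.052 0.   ]
side [228.702 194.248] [212, 177, 33, 39, 774] crate [-0.036  0.016]
side [199.506 198.314] [189, 188, 22, 22, 439] crate [0.054 0.019]
wrist [(array([286., 103.]), 0.91, array([-0.042,  0.031,  0.005])), (array([234., 111.]), 0.91, array([-0.011, -0.04 ,  0.005])), (array([261., 160.]), 0.7, array([0.05 , 0.017, 0.005]))]
side [(array([349., 337.]), 0.94, array([-0.398,  0.382,  0.005])), (array([221., 195.]), 0.89, array([-0.007, -0.024,  0.005])), (array([226., 204.]), 0.88, array([-0.03 ,  0.01 ,  0.005])), (array([201., 205.]), 0.71, array([0.048, 0.025, 0.005])), (array([295., 200.]), 0.65, array([-0.248, -0.03 ,  0.005])), (array([340., 297.]), 0.63, array([-0.379,  0.281,  0.005]))]
```

```bash
python3 -c "
from workcell import ticket
print(ticket.hand_in())"
```

```text
the job is handed in; nothing more can be done
None
```

The job is handed in at about 42 s on the clock: the cameras showed four bits in the pan, three whole briquettes in the crate, and the empty tray on the mat about 1 cm off centre; the hand-in gave no verdict, and I did not measure how flat the tray sits.

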